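# Hang the slotted scrubbing brush on the drying rack's pin

## Robot

A 7-joint arm with a two-finger parallel gripper is mounted at the origin on the work surface. World frame = base frame: x ahead of the robot, y to its left, z up, the work surface at z = 0. Lengths are in m, angles in rad, forces in N, time in s.
With the tool pointing down it reaches from about 0.4 to 0.875 m from the base axis. Payload 19.3 kg.
Tool frame: the origin (TCP) lies midway between the tips of the shut fingers; the grasp point (between the pads) lies 19 mm behind it; z points along the fingers, y is the direction in which the jaws open and shut (so a half turn about z gives the same grasp; the last joint's range is limited). The gripper opens to 85 mm and grips with 20 to 120 N. Pads are 22 mm wide; open, the fingers measure 114 mm over their backs; the gripper's body (76 mm by 85 mm) begins 54 mm behind the grasp point. The pads swing forward as they close: fully open they stand 13 mm farther back than shut.
Start: joints at [-1.282, 0.521, -0.036, 1.599, 0.021, 1.021, -0.113], TCP at [0.219, 0.585, 0.231] pointing down, gripper open.
Joint ranges: [-2.91, 2.91], [-0.3, 2.13], [-1.5, 1.42], [0.17, 2.43], [-1.26, 4.41], [0.16, 1.93], [-2.52, 2.52]. Speed limits (rad/s): [1.89, 1.89, 2.39, 2.39, 3.01, 3.01, 3.01].

## Interface

Orientations are given as [roll, pitch, yaw] about the fixed x, y, z axes, in that order (R = Rz(yaw) Ry(pitch) Rx(roll)).
In Python, from workcell import bot, optics gives the robot as it stands.
- The arm moves only by the tool drive_tool, never from a script. Its argument "rows" is one flat list of numbers, 4 for each row, row after row: the shift along the tool's x, y, z in mm, then the turn about the tool's z in rad. A call has exactly 10 rows; each row is the pose to reach, as a shift and turn from the pose commanded when the call began, along the tool's axes at that moment; what a row does not reach only later rows make up. A row lasts 1/8 s, in which the tool goes at most 62.5 mm and 10.7 degrees, less where a joint would pass 70% of its speed; a pose out of reach is approached as far as the arm can. A call with a gripper value outside its range is refused whole. "jaw" is the opening, from 0 (shut) to 1 (fully open), set as the call begins (left out, the last holds). The fingers move at their own pace and stop on an object; "squeeze" is the grip in N (left out, the last holds). Time passes only in rows, so rows that repeat a pose let the fingers close, or fill a call up. It gives the time, the measured TCP pose, the force and the opening at its end, in the units of the state.
- bot.observe(): the state, without advancing time (a new reading comes with each control period).
- optics.grab_frame(name): name is "scene" or "top"; returns a dict with "pixels" (420x560x3 uint8, red, green, blue), "z_map" (420x560 float32, m along the optical axis (not along the pixel's ray), 0 where there is no reading), "camera_matrix" (3x3 intrinsics, pixels), "dist_coeffs" ([k1, k2, p1, p2, k3] as OpenCV has them; the pictures are not rectified), "rvec" (rotation vector, rad) and "tvec" (3), from world to camera coordinates, as OpenCV has them. Camera axes: x right, y down, z forward; pixel columns grow to the right and rows downward; lengths in m; the calibration is good to about 2 mm. A picture is of the moment at which its call begins.
- bot.job_done(): hands the job in, once; it reports no verdict.
The state is a dict: "clock": time; "qpos": joint angles; "qd": joint speeds; "joint_efforts": joint torques, N m; "position": TCP position; "tool_rot": TCP orientation; "force": force on the tool from outside, world axes, zero at the start; "moment": the same for the moment, N m; "grip_width": finger opening in m.
Only numpy, scipy, OpenCV 4.12 (cv2) and the standard library are available. Lean on these libraries where they do the work, as an engineer would, in place of code of your own. Each camera call takes 0.05 s, during which the arm holds its last target. There are 200 camera calls.

## Task

Two grey scrubbing brushes stand on the counter. Lift the one whose handle has an open slot in its side, slide that slot sideways over the headed pin of the blue drying rack until the pin meets the slot's inner end, then let the brush down so that the pin sits up in the notch, and leave it hanging there upright and still. Feel your way gently, never pressing hard on the pin, and leave the other brush and the other things on the counter where they are.

Things in the scene. Friction and masses are not known exactly. Their poses are not given: they have to be found in the camera images.
- brush_mid (a point): centre, 75 mm above the underside, of the slotted brush: grey, upright on its bristles, 150 mm tall, some 160 g. Axes x through the handle's thickness, y across it towards the slot's mouth, z up. Bristle block 40 (x) by 70 (y) by 22 mm; above it a flat handle plate 12 mm thick (x). The slot is cut through the thickness: a level run from its mouth at the +y edge, then a notch going up at its inner end
- brush_grip (a point): where to hold the slotted brush: 128 mm above its underside, middle of the plain top part of its handle (94 to 150 mm up, y from -26 to +26 mm), fingers on its two faces 12 mm apart in x. Keep the fingertips at least 107 mm above the underside, clear of the pin's head and collar. Axes as brush_mid
- brush_mouth (a point): point in the slotted brush's slot mouth: y = +30 mm, 76 mm above the underside, mid-height of the slot's level run, which is 12 mm high (70 to 82 mm up) and ends inside at y = -6 mm. The jaw above the slot reaches out to y = +42 mm, the jaw below only to y = +18 mm, so between these the upper jaw can be let down on the pin from above. Axes as brush_mid
- brush_seat (a point): where the pin's axis passes when the slotted brush hangs properly: in the notch, y = 0, 90 mm above the underside (4 mm, the pin's radius, below the notch's ceiling). The notch is 12 mm wide (y from -6 to +6 mm) and rises from the slot's level run at its inner end up to 94 mm above the underside; its inner wall continues the slot's end wall. Axes as brush_mid
- rack: blue plastic drying rack, fixed on the counter; origin on the counter straight under the middle of its headed pin; x along the level pin from its head to its post, z up. Low wire floor 8 mm high, x -50 to +130 mm, y -130 to +70 mm; prongs up to 63 mm high at x = 100 and 130 mm. Brush x axis goes along rack x axis, so the slot goes on the pin by moving the brush towards rack +y
- socket (a point): top centre of the rack's socket block (26 by 30 mm, 50 mm high), 52 mm to +x of the rack's origin; axes as the rack's. In it stands a bar 12 by 16 mm, its top 10 mm above the pin's axis, and from it the pin runs to -x over the rack's origin. The bar's height is set differently every time and is not in the measurements: the pin's axis is 125 to 160 mm above the counter, to be felt for (or seen)
- pin_foot (a point): the rack's origin again, on the counter straight under the middle of the bare pin: 8 mm thick, rigid (the socket is stiff), 22 mm free for the handle between its round head (20 mm across, 4 mm thick, rack x -15 to -11 mm) and an equally wide collar (x +11 to +14 mm). The slot has 4 mm of play on the pin in height, the notch 4 mm sideways; axes as the rack's
- plain_brush_mid (a point): the other scrubbing brush, to be left alone: same size, its handle straight-sided with only a small closed square hole; this point is its centre, 75 mm up
- cutlery_basket: grey cutlery basket 130 by 150 by 155 mm with some cutlery standing out to 190 mm, to be left alone; origin at the centre of its underside
- filter: round stainless dishwasher filter, 88 mm across, 42 mm high, to be left alone; origin at the centre of its underside
- mug: white mug, 80 mm across, 90 mm high, to be left alone; origin at the centre of its underside
- bowl: blue bowl, 130 mm across, 55 mm high, to be left alone; origin at the centre of its underside
- soap: clear bottle, 60 mm across, 180 mm high, to be left alone; origin at the centre of its underside
- bin: small white bin with a flap, 180 by 200 by 226 mm, standing at the side, fixed; origin at the centre of its underside
Mind the look-alikes: they are no part of the job. Leave any pink, red or yellow look-alike of the part that bears brush_mid alone.

How it is judged:
On the way, in this order (a step that is already met when the one before it is completed fails the run):
1. the slotted brush is held in the fingers, clear of the counter by more than 30 mm (height (world z) of brush_mid above 0.105 m and contact force between the fingers and brush above 1 N), for 0.2 s.
2. the slot is over the pin: the brush, upright and at the pin's height, has the pin within 8 mm of the slot's inner end (x of brush_seat in the frame of rack between -0.009 and 0.009 m and y of brush_seat in the frame of rack between -0.006 and 0.005 m and height (world z) of brush_mid between 0.105 and 0.168 m and angle between brush_mid's own z axis and vertical below 0.2 rad), for 0.05 s.
At the end, for the whole second after the job is handed in: the slotted brush hangs by its notch on the rack's pin, between head and collar: seat point within 4 mm sideways and 9 mm lengthwise of the pin's middle, brush centre 105 to 150 mm above the counter, tilted under 0.2 rad, its weight on the rack, at rest and let go (x of brush_seat in the frame of rack between -0.009 and 0.009 m and y of brush_seat in the frame of rack between -0.004 and 0.004 m and height (world z) of brush_mid between 0.105 and 0.15 m and angle between brush_mid's own z axis and vertical below 0.2 rad and linear speed of brush below 0.05 m/s and contact force between brush and rack above 0.3 N); the robot touches nothing.
It fails at once if the brush is pressed on the rack's pin or post with more than 18 N (contact force between brush and rack above 18 N).
It fails at once if the robot pushes the rack with more than 18 N (contact force between any of the fingers, the arm and rack above 18 N).
It fails at once if the other brush is moved by more than 25 mm (distance of plain_brush_mid from where it was at the start of the episode above 0.025 m).
It fails at once if another thing on the counter is moved by more than 30 mm (distance of any of cutlery_basket, filter, mug, bowl, soap from where it was at the start of the episode above 0.03 m).
It also fails if it takes over 51 s, if anything falls off the work surface, if the arm or the gripper's body presses on something with over 40 N, if the wrist force passes 120 N, or if a joint passes its speed limit or range.

## Working session

There is one attempt and no reset: what is moved stays moved. The work goes in short steps, Python scripts to look and compute and a tool call to move; the robot and the scene stay as the last step left them, time stands still between calls to the robot, and variables do not carry over. Pictures are saved under pics/ and viewed, about 8 in all and at most 12, crops included, and the job is handed in when it is done.

Besides the shell and the picture viewer there is one more tool, called after "Emit:" in YAML: its name, and indented under it one key for each argument. drive_tool: Moves the arm, as the interface text tells. Its arguments: {"type":"object","properties":{"rows":{"type":"array"},"jaw":{"type":"number"},"squeeze":{"type":"number"}},"required":["rows"]}

```bash
mkdir -p pics; cat > h.py <<'E'
import numpy as np, cv2
from workcell import bot, optics
def grab(n):
    f=optics.grab_frame(n); np.savez(''+n+'.npz',**{k:np.array(v) for k,v in f.items()}); return f
def load(n): return dict(np.load(''+n+'.npz'))
def cam(f):
    R=cv2.Rodrigues(np.array(f['rvec'],float))[0]; return R,np.array(f['tvec'],float).ravel()
def ray(f,u,v):
    p=cv2.undistortPoints(np.array([[[u,v]]],float),f['camera_matrix'],f['dist_coeffs'])[0,0]
    R,t=cam(f); return -R.T@t, R.T@np.array([p[0],p[1],1.])
def dep(f,u,v):
    c,d=ray(f,u,v); return c+d*f['z_map'][int(round(v)),int(round(u))]
def at(f,u,v,z):
    c,d=ray(f,u,v); return c+d*(z-c[2])/d[2]
def cloud(f):
    h,w=f['z_map'].shape; uv=np.stack(np.meshgrid(np.arange(w),np.arange(h)),-1).reshape(-1,1,2).astype(float)
    p=cv2.undistortPoints(uv,f['camera_matrix'],f['dist_coeffs'])[:,0]; R,t=cam(f)
    z=f['z_map'].reshape(-1,1); P=(np.c_[p,np.ones(len(p))]*z-t)@R
    P[z[:,0]==0]=np.nan
    return P.reshape(h,w,3)
def proj(f,P): return cv2.projectPoints(np.array(P,float).reshape(-1,1,3),f['rvec'],f['tvec'],f['camera_matrix'],f['dist_coeffs'])[0][:,0]
def save(f,name,box=None,s=1):
    im=f['pixels'][...,::-1]
    if box: im=im[box[1]:box[3],box[0]:box[2]]
    cv2.imwrite('pics/'+name,cv2.resize(im,None,fx=s,fy=s,interpolation=cv2.INTER_CUBIC))
E
python3 - <<'E'
from h import *
for n in('scene','top'):
    f=grab(n); save(f,n+'0.png'); R,t=cam(f); print(n,-R.T@t, R[2])
s=bot.observe(); print(s['position'],s['tool_rot'],s['force'],s['grip_width'])
E
```

```text
scene [1.64251997 0.51746894 0.9893766 ] [-0.73676899 -0.39989077 -0.54521448]
top [ 0.20574003 -0.12257537  1.5545667 ] [ 0.19413017 -0.00382103 -0.98096834]
[0.21939818 0.58491322 0.23080771] [-3.14058318e+00  8.00244463e-05  2.78280826e+00] [-0.01396814 -0.46549922  0.47850878] 0.08564572138027844
```

View pics/scene0.png

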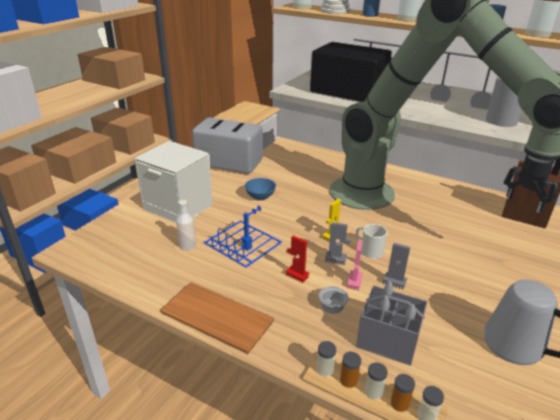

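View pics/top0.png

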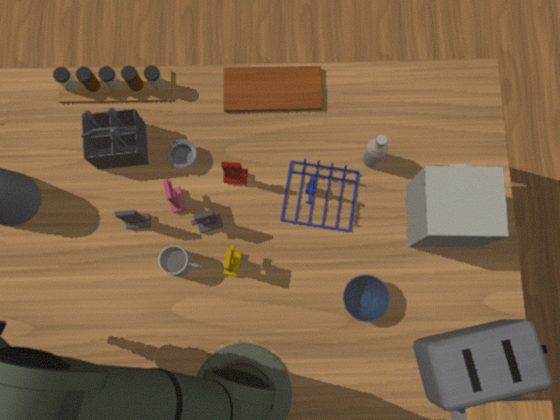

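The scene view shows grey brushes at about (338,242) and (398,265), and the rack post at (248,230). The top view shows them at (208,220), (133,218) and (312,188). I'll enlarge these next.

```bash
python3 - <<'E'
from h import *
f=load('scene'); save(f,'s1.png',(220,185,420,310),4)
g=load('top'); a=g['pixels'][150:240,105:245,::-1]; b=g['pixels'][150:240,275:365,::-1]
cv2.imwrite('pics/t1.png',cv2.resize(np.hstack([a,b]),None,fx=3.4,fy=3.4,interpolation=cv2.INTER_CUBIC))
for n,f in(('scene',f),('top',g)):
    P=cloud(f); px=f['pixels'].astype(int); r,gg,b=px[...,0],px[...,1],px[...,2]
    blue=(b>r+40)&(b>gg+25)
    Q=P[blue]; Q=Q[(Q[:,2]>0.066)&(Q[:,0]>0.3)&(Q[:,2]<.2)]
    ok=[q for q in Q]
    print(n,len(Q)); 
    for lo in np.arange(.06,.18,.01):
        k=Q[(Q[:,2]>=lo)&(Q[:,2]<lo+.01)]
        if len(k): print(round(lo,2),len(k),k.mean(0).round(3),k.min(0).round(3),k.max(0).round(3))
for u,v in((338,230),(398,258),(398,268),(338,240)): print(dep(load('scene'),u,v))
for u,v in((208,220),(133,218),(203,222),(125,215)): print(dep(g,u,v))
E
```

```text
scene 117
0.06 6 [ 0.573 -0.202  0.068] [ 0.564 -0.208  0.067] [ 0.578 -0.195  0.07 ]
0.07 8 [ 0.575 -0.201  0.076] [ 0.571 -0.207  0.072] [ 0.578 -0.194  0.08 ]
0.08 14 [ 0.576 -0.202  0.086] [ 0.569 -0.212  0.08 ] [ 0.581 -0.195  0.09 ]
0.09 8 [ 0.576 -0.201  0.096] [ 0.572 -0.207  0.093] [ 0.58  -0.195  0.1  ]
0.1 10 [ 0.576 -0.201  0.106] [ 0.571 -0.212  0.101] [ 0.579 -0.194  0.11 ]
0.11 11 [ 0.577 -0.203  0.116] [ 0.574 -0.211  0.11 ] [ 0.582 -0.196  0.12 ]
0.12 9 [ 0.571 -0.201  0.127] [ 0.53  -0.206  0.122] [ 0.581 -0.197  0.129]
0.13 29 [ 0.541 -0.198  0.137] [ 0.504 -0.21   0.131] [ 0.577 -0.188  0.14 ]
0.14 22 [ 0.556 -0.2    0.143] [ 0.516 -0.21   0.14 ] [ 0.58  -0.191  0.145]
top 98
0.06 1 [ 0.564 -0.196  0.069] [ 0.564 -0.196  0.069] [ 0.564 -0.196  0.069]
0.07 2 [ 0.565 -0.198  0.073] [ 0.564 -0.199  0.07 ] [ 0.565 -0.198  0.076]
0.08 1 [ 0.565 -0.198  0.088] [ 0.565 -0.198  0.088] [ 0.565 -0.198  0.088]
0.09 1 [ 0.564 -0.212  0.093] [ 0.564 -0.212  0.093] [ 0.564 -0.212  0.093]
0.1 1 [ 0.564 -0.197  0.106] [ 0.564 -0.197  0.106] [ 0.564 -0.197  0.106]
0.11 1 [ 0.561 -0.208  0.115] [ 0.561 -0.208  0.115] [ 0.561 -0.208  0.115]
0.12 1 [ 0.55  -0.201  0.129] [ 0.55  -0.201  0.129] [ 0.55  -0.201  0.129]
0.13 43 [ 0.535 -0.199  0.136] [ 0.502 -0.209  0.131] [ 0.569 -0.191  0.14 ]
0.14 47 [ 0.547 -0.201  0.144] [ 0.503 -0.212  0.14 ] [ 0.575 -0.188  0.15 ]
[0.47794972 0.08823313 0.12666016]
[0.49283652 0.29573132 0.1059251 ]
[0.49341056 0.30169449 0.06934106]
[ 0.36286466  0.04965761 -0.00121794]
[0.47350344 0.08763634 0.06560396]
[0.47984007 0.29109253 0.08829112]
[0.46743562 0.10101018 0.06956303]
[0.47810878 0.29691657 0.14358486]
```

View pics/s1.png

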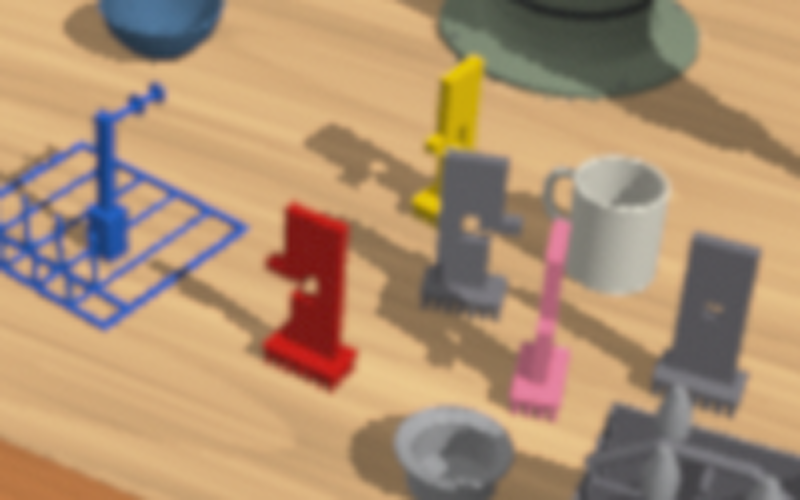

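View pics/t1.png

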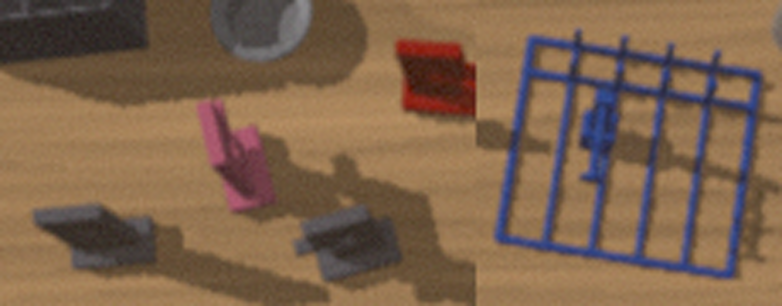

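```bash
python3 - <<'E'
from h import *
S,T=load('scene'),load('top')
C=[];
for n,f,box in(('scene',S,(322,215,353,266)),('top',T,(190,203,226,236))):
    P=cloud(f); px=f['pixels'].astype(int)
    m=np.zeros(P.shape[:2],bool); m[box[1]:box[3],box[0]:box[2]]=1
    sat=px.max(2)-px.min(2)
    Q=P[m&(sat<28)&(P[...,2]>0.004)&(px.max(2)<150)]
    for lo,hi in((.0,.03),(.03,.1),(.1,.145),(.145,.16)):
        k=Q[(Q[:,2]>=lo)&(Q[:,2]<hi)]
        if len(k)<6: continue
        c,s,a=cv2.minAreaRect(k[:,:2].astype(np.float32)*1000)
        e=np.linalg.eigh(np.cov(k[:,:2].T))[1][:,1]
        print(n,lo,len(k),np.round(c,1),np.round(s,1),round(a,1),'axis yaw-90',np.degrees(np.arctan2(e[1],e[0])).round(1)%180-90,k.mean(0).round(4))
    C.append(Q); np.savetxt(n+'_b.txt',Q)
# rack
for n,f in(('scene',S),('top',T)):
    P=cloud(f); px=f['pixels'].astype(int); r,g,b=px[...,0],px[...,1],px[...,2]
    bl=(b>r+30)&(b>g+20); 
    Q=P[bl&(P[...,0]>.4)&(P[...,0]<.75)&(abs(P[...,1]+.2)<.2)]
    k=Q[(Q[:,2]<.02)]; c,s,a=cv2.minAreaRect(k[:,:2].astype(np.float32)*1000)
    print(n,'floor',np.round(c,1),np.round(s,1),round(a,1), np.round(cv2.boxPoints((c,s,a)),0).tolist())
    k=Q[(Q[:,2]>.125)]; e=np.linalg.eigh(np.cov(k[:,:2].T))[1][:,1]; print('pinaxis',np.degrees(np.arctan2(e[1],e[0])), k.mean(0))
    for lo in np.arange(.495,.585,.005):
        j=k[(k[:,0]>=lo)&(k[:,0]<lo+.005)]
        if len(j): print(round(lo,3),len(j),np.median(j,0).round(4),j[:,1:].min(0).round(3),j[:,1:].max(0).round(3))
E
```

```text
scene 0.0 168 [479.7  89.8] [42.1 69. ] 18.7 axis yaw-90 18.799999999999997 [0.4867 0.0913 0.0194]
scene 0.03 226 [478.7  98.4] [21.4 66.7] 10.7 axis yaw-90 16.099999999999994 [0.4811 0.091  0.0663]
scene 0.1 175 [483.7  91.3] [16.7 48.9] 20.4 axis yaw-90 15.200000000000003 [0.4815 0.0907 0.1225]
scene 0.145 42 [478.3  88.8] [17. 48.] 19.1 axis yaw-90 19.700000000000003 [0.4795 0.0901 0.1486]
top 0.0 177 [474.2  89.4] [39.7 68.5] 16.6 axis yaw-90 22.400000000000006 [0.4673 0.0856 0.0218]
top 0.03 110 [466.   95.2] [22.6 67.1] 16.3 axis yaw-90 13.799999999999997 [0.4694 0.0904 0.0692]
top 0.1 79 [472.6  95.9] [13.  64.1] 15.8 axis yaw-90 17.400000000000006 [0.4703 0.0873 0.1228]
top 0.145 85 [474.4  90. ] [12.9 51.5] 14.6 axis yaw-90 15.5 [0.4737 0.0895 0.1503]
scene floor [ 549.  -234.9] [219.2 199.4] 79.2 [[431.0, -324.0], [626.0, -361.0], [667.0, -146.0], [472.0, -109.0]]
pinaxis 170.75869035015432 [ 0.54953003 -0.19919946  0.13775281]
0.5 1 [ 0.5042 -0.199   0.1395] [-0.199  0.139] [-0.199  0.139]
0.505 8 [ 0.508  -0.1919  0.1377] [-0.197  0.133] [-0.187  0.144]
0.51 2 [ 0.514  -0
[... 1428 characters left out ...]
69  0.1393] [-0.2    0.137] [-0.194  0.142]
0.525 10 [ 0.528  -0.1968  0.1399] [-0.205  0.134] [-0.191  0.15 ]
0.53 7 [ 0.5324 -0.1976  0.1395] [-0.203  0.134] [-0.189  0.144]
0.535 6 [ 0.5371 -0.1973  0.1395] [-0.2    0.138] [-0.195  0.144]
0.54 3 [ 0.5421 -0.2002  0.1374] [-0.203  0.136] [-0.198  0.141]
0.545 7 [ 0.5479 -0.2008  0.1346] [-0.203  0.129] [-0.198  0.144]
0.55 5 [ 0.5535 -0.2008  0.1361] [-0.204  0.133] [-0.198  0.139]
0.555 6 [ 0.5573 -0.2022  0.1382] [-0.207  0.133] [-0.198  0.141]
0.56 12 [ 0.5633 -0.2048  0.1422] [-0.209  0.134] [-0.198  0.149]
0.565 9 [ 0.5679 -0.2061  0.1443] [-0.212  0.14 ] [-0.198  0.148]
0.57 9 [ 0.5717 -0.2037  0.1428] [-0.209  0.141] [-0.198  0.147]
```

```bash
cat >> h.py <<'E'
def go(x,y,z,yawdeg):
    from scipy.spatial.transform import Rotation as Ro
    s=bot.observe(); p=np.array(s['position'])*1000; R=Ro.from_euler('xyz',s['tool_rot']).as_matrix()
    d=R.T@(np.array([x,y,z])-p); yaw=s['tool_rot'][2]
    print('t',s['clock'],'p',p.round(1),'rot',np.round(s['tool_rot'],4),'F',np.round(s['force'],2),'w',round(s['grip_width'],4),'q',np.round(s['qpos'],2))
    print('shift mm',d.round(1),'turn',round((yaw-np.radians(yawdeg)+np.pi)%(2*np.pi)-np.pi,4))
E
python3 - <<'E'
from h import *
go(476.5,90,230,107)
T=load('top');S=load('scene')
print('yellow',dep(T,232,262),dep(T,232,270),'pink',dep(T,170,185),'mug',dep(T,175,246),dep(S,374,230))
# post top / pin fine
E
```

```text
t 0.1 p [219.4 584.9 230.8] rot [-3.1406e+00  1.0000e-04  2.7828e+00] F [-0.01 -0.47  0.48] w 0.0856 q [-1.28  0.52 -0.04  1.6   0.02  1.02 -0.11]
shift mm [-414.5 -373.1    1.2] turn 0.9153
yellow [0.3537291  0.02041678 0.06928672] [0.33419327 0.02325811 0.04053086] pink [0.56423753 0.1849315  0.11666039] mug [0.39941614 0.17436009 0.08736703] [0.33252287 0.16597617 0.06629655]
```

Emit:
drive_tool:
  rows: [-25,-22,0,0.06,-75,-67,0,0.17,-130,-117,0,0.29,-185,-167,0,0.41,-240,-216,0,0.53,-290,-261,0,0.64,-340,-306,0,0.75,-380,-342,0,0.84,-405,-364,0,0.895,-414.5,-373,0,0.915]
  jaw: 0.6

```text
clock: 1.35
position: [0.4775, 0.087, 0.2313]
tool_rot: [-3.142, 0.001, 1.863]
force: [-0.6, 1.1, 0.2]
grip_width: 0.0511
```

```bash
python3 - <<'E'
from h import *
go(476.5,90,180,107)
T=grab('top');S=grab('scene'); 
a=S['pixels'][185:275,290:390,::-1]; b=T['pixels'][160:250,165:265,::-1]
cv2.imwrite('pics/n1.png',cv2.resize(np.hstack([a,b]),None,fx=4,fy=4,interpolation=cv2.INTER_CUBIC))
E
```

```text
t 1.35 p [477.5  87.  231.3] rot [-3.1415e+00  9.0000e-04  1.8627e+00] F [-0.61  1.12  0.16] w 0.0511 q [-0.57  0.31  0.34  1.97 -0.13  0.88  0.13]
shift mm [ 3.2 -0.1 51.3] turn -0.0048
```

View pics/n1.png

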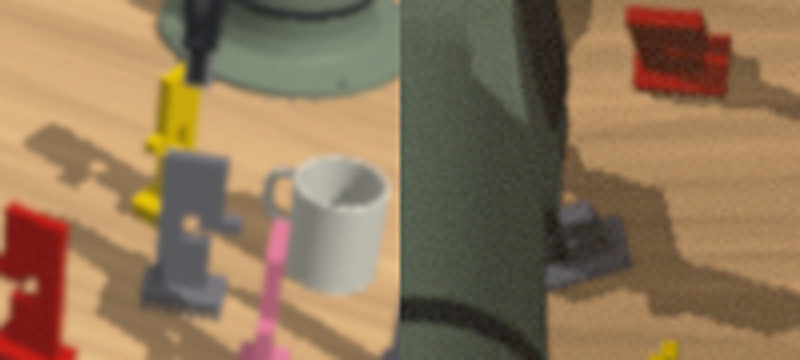

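The left half of the view shows a dark fingertip at (200,50), above the slotted brush at (195,230). The arm hides the brush in the top view. I'll go down and grip it.

Emit:
drive_tool:
  rows: [0,0,8,0,0,0,25,0,0,0,45,0,0,0,65,0,0,0,85,0,0,0,100,0,0,0,111,0,0,0,117,0,0,0,118,0,0,0,118,0]

```text
clock: 2.7
position: [0.4768, 0.0904, 0.1136]
tool_rot: [3.141, -0.0, 1.868]
force: [0.1, 0.1, 0.7]
grip_width: 0.0514
```

Emit:
drive_tool:
  rows: [0,0,0,0,0,0,0,0,0,0,0,0,0,0,0,0,0,0,0,0,0,0,0,0,0,0,0,0,0,0,0,0,0,0,0,0,0,0,0,0]
  jaw: 0
  squeeze: 30

```text
clock: 3.95
position: [0.4767, 0.0904, 0.1134]
tool_rot: [3.141, 0.0, 1.868]
force: [-0.7, 0.1, 6.2]
grip_width: 0.0111
```

```bash
python3 - <<'E'
from h import *
go(476.5,90,300,107)
S=grab('scene'); 
cv2.imwrite('pics/n2.png',cv2.resize(S['pixels'][170:290,270:410,::-1],None,fx=5,fy=5,interpolation=cv2.INTER_CUBIC))
E
```

```text
t 3.95 p [476.7  90.4 113.4] rot [3.1414 0.     1.8677] F [-0.67  0.13  6.15] w 0.0111 q [-0.51  0.5   0.26  2.07 -0.23  0.59  0.21]
shift mm [  -0.3   -0.2 -186.6] turn 0.0002
```

View pics/n2.png

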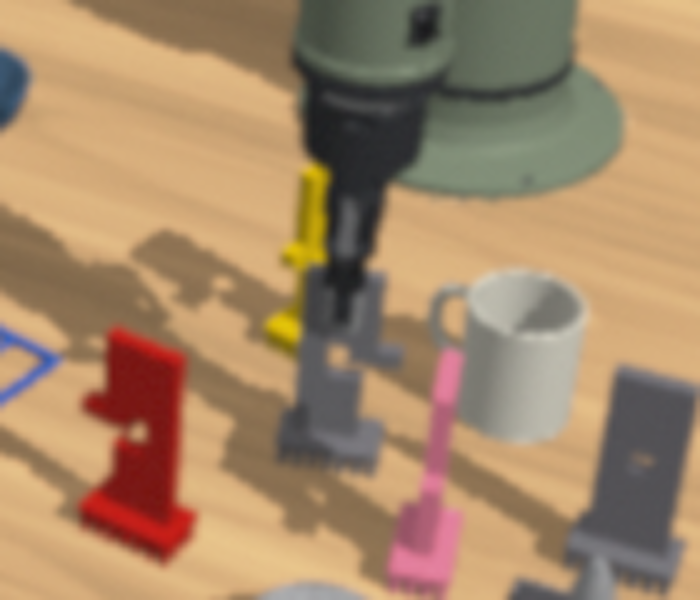

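The fingers hold the plain top part at (342,290), roughly in the middle and above the slot. Lifting now.

Emit:
drive_tool:
  rows: [0,0,-5,0,0,0,-18,0,0,0,-38,0,0,0,-62,0,0,0,-88,0,0,0,-114,0,0,0,-140,0,0,0,-162,0,0,0,-178,0,0,0,-186,0]

```text
clock: 5.25
position: [0.4767, 0.0903, 0.3006]
tool_rot: [3.14, -0.0, 1.868]
force: [-0.7, -0.8, -2.5]
grip_width: 0.0115
```

```bash
python3 - <<'E'
from h import *
go(435,-275,300,79.7)
E
```

```text
t 5.25 p [476.7  90.3 300.6] rot [ 3.1402e+00 -2.0000e-04  1.8677e+00] F [-0.7  -0.78 -2.54] w 0.0115 q [-0.61  0.23  0.36  1.88 -0.09  1.04  0.09]
shift mm [-337.2 -146.7    0.4] turn 0.4766
```

Emit:
drive_tool:
  rows: [-15,-3,0,0.02,-50,-11,0,0.07,-95,-22,0,0.13,-145,-33,0,0.2,-195,-45,0,0.27,-245,-56,0,0.34,-290,-66,0,0.4,-325,-74,0,0.45,-345,-79,0,0.47,-352.4,-80.6,0,0.4766]

```text
clock: 6.5
position: [0.5021, -0.2711, 0.2989]
tool_rot: [-3.141, 0.0, 1.39]
force: [0.3, 0.0, -1.9]
grip_width: 0.0115
```

Emit:
drive_tool:
  rows: [0,0,5,0,0,0,20,0,0,0,40,0,0,0,60,0,0,0,80,0,0,0,95,0,0,0,105,0,0,0,108,0,0,0,108,0,0,0,108,0]

```text
clock: 7.75
position: [0.5029, -0.2703, 0.1918]
tool_rot: [3.141, 0.0, 1.391]
force: [-0.0, 0.0, -0.8]
grip_width: 0.0119
```

```bash
python3 - <<'E'
from h import *
go(502.6,-270.3,192.6,79.7)
T=grab('top');S=grab('scene'); 
a=S['pixels'][165:265,195:295,::-1]; b=T['pixels'][150:250,270:370,::-1]
cv2.imwrite('pics/n3.png',cv2.resize(np.hstack([a,b]),None,fx=4,fy=4,interpolation=cv2.INTER_CUBIC))
E
```

```text
t 7.75 p [ 502.9 -270.3  191.8] rot [3.1408e+00 1.0000e-04 1.3912e+00] F [-0.03  0.02 -0.78] w 0.0119 q [ 0.02  0.54  0.53  1.81 -0.34  0.89  0.52]
shift mm [-0.  -0.3 -0.8] turn 0.0002
```

View pics/n3.png

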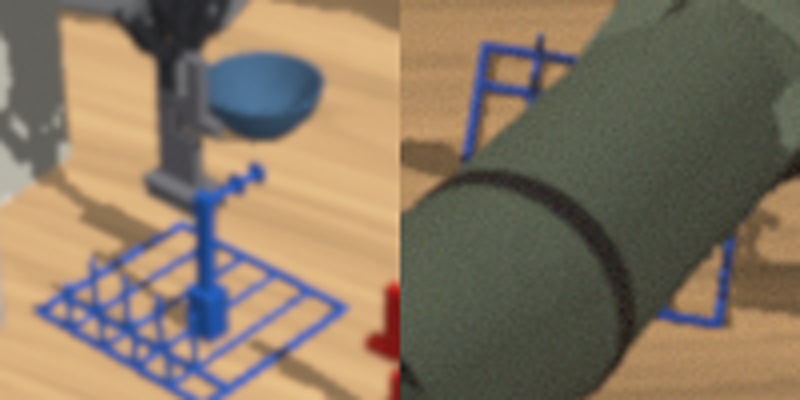

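The left half shows the brush held upright with its lower end near (175,185), behind the pin, which runs from (205,197) to its head at (257,172). The jaw points towards the pin. The top view is hidden by the arm. I'll work out the brush points in the rack frame from the scene depth.

```bash
cat >> h.py <<'E'
O=np.array([515.8,-196.5,0]); YR=np.radians(-10.3)
def rk(P):
    d=np.asarray(P)*1000-O; c,s=np.cos(YR),np.sin(YR); return np.stack([d[...,0]*c+d[...,1]*s,-d[...,0]*s+d[...,1]*c,d[...,2]],-1)
def handle(S):
    s=bot.observe(); p=rk(s['position']); P=rk(cloud(S)); px=S['pixels'].astype(int); sat=px.max(2)-px.min(2); un=p[2]-113.4
    m=(sat<30)&(abs(P[...,0]-p[0])<30)&(abs(P[...,1]-p[1])<55)
    Q=P[m]; h=Q[:,2]-un
    print('tcp rack',p.round(1),'underside est',un.round(1))
    for lo,hi in((0,22),(30,66),(66,84),(84,100)):
        k=Q[(h>lo)&(h<hi)]; 
        if len(k): print(lo,hi,len(k),'x',np.percentile(k[:,0],[2,25,50,75,98]).round(1),'y',np.percentile(k[:,1],[1,5,50,95,99]).round(1),'h',(np.percentile(k[:,2],[1,99])-un).round(1))
E
python3 - <<'E'
from h import *
S=load('scene'); handle(S)
P=rk(cloud(S)); px=S['pixels'].astype(int); r,g,b=px[...,0],px[...,1],px[...,2]
Q=P[(b>r+30)&(b>g+20)&(P[...,2]>110)&(abs(P[...,1])<25)&(P[...,0]>-25)&(P[...,0]<70)]
for lo in range(-20,65,6):
    k=Q[(Q[:,0]>=lo)&(Q[:,0]<lo+6)]
    if len(k): print(lo,len(k),np.median(k,0).round(1),k.min(0)[1:].round(1),k.max(0)[1:].round(1))
E
```

```text
tcp rack [  0.4 -74.9 191.7] underside est 78.3
0 22 72 x [-12.8  10.3  16.2  19.5  23.2] y [-109.1 -105.2  -73.9  -49.5  -43. ] h [ 1.5 21.9]
30 66 88 x [-0.   4.2  5.8  7.9  9.8] y [-99.9 -97.6 -75.8 -57.1 -55.7] h [30.4 65.5]
66 84 49 x [-5.  -0.1  4.7  6.2  9.3] y [-98.  -96.  -80.9 -56.9 -52.4] h [66.  83.6]
84 100 61 x [-6.4  3.2  5.1  6.6 10.2] y [-97.5 -95.3 -57.2 -31.8 -28.7] h [85.  99.3]
-14 2 [-11.4  -0.3 139. ] [ -1.1 136.2] [  0.5 141.8]
-8 7 [ -6.9   5.  136.4] [ -0.7 133.9] [  9.  143.3]
-2 4 [-1.000e-01  3.000e+00  1.377e+02] [ -1.  133.2] [  5.7 145. ]
4 2 [  7.5   3.1 137.4] [  0.8 137.2] [  5.3 137.5]
10 2 [ 15.    3.1 141. ] [  1.6 138.8] [  4.6 143.2]
16 10 [ 18.4   3.9 138.1] [ -5.5 133.2] [  9.7 144.7]
22 1 [ 26.3   6.6 138. ] [  6.6 138. ] [  6.6 138. ]
28 3 [ 28.9   4.4 139. ] [  2.6 138.4] [  4.6 142.4]
34 5 [ 38.    4.8 137.1] [ -0.8 136.2] [  5.4 139.9]
40 1 [ 42.2   3.  136.3] [  3.  136.3] [  3.  136.3]
46 5 [ 49.8   7.  138.5] [  1.3 126.7] [  7.8 143.3]
52 14 [ 56.6   7.8 138.4] [ -8.4 110.1] [ 10.9 145.5]
58 29 [ 60.8   2.4 127.2] [ -4.8 110.9] [  9.7 145.1]
```

```bash
python3 - <<'E'
from h import *
S=grab('scene'); 
import os
T0=cv2.imread('pics/top0.png')
a=S['pixels'][198:238,235:275,::-1]; b=T0[165:205,292:332]
cv2.imwrite('pics/n4.png',cv2.resize(np.hstack([a,b]),None,fx=10,fy=10,interpolation=cv2.INTER_CUBIC))
T=load('top'); 
# predicted pixel of head centre(-13), collar(12.5), bar face/post top for nominal height 138
c,s=np.cos(YR),np.sin(YR); R=np.array([[c,-s,0],[s,c,0],[0,0,1]])
for n,f,o in(('scene',S,(235,198)),('top',T,(292,165))):
    q=np.array([[-15,0,138],[-11,0,138],[0,0,138],[14,0,138],[58,8,148],[58,-8,148],[46,8,148],[46,-8,148]])
    print(n,((proj(f,(q@R.T+O)/1000)+0.5-o)*10).round(0).tolist())
E
```

```text
scene [[253.0, 89.0], [245.0, 93.0], [223.0, 106.0], [195.0, 123.0], [122.0, 161.0], [87.0, 143.0], [147.0, 146.0], [112.0, 128.0]]
top [[176.0, 383.0], [178.0, 369.0], [184.0, 330.0], [192.0, 280.0], [188.0, 109.0], [247.0, 118.0], [181.0, 152.0], [240.0, 161.0]]
```

View pics/n4.png

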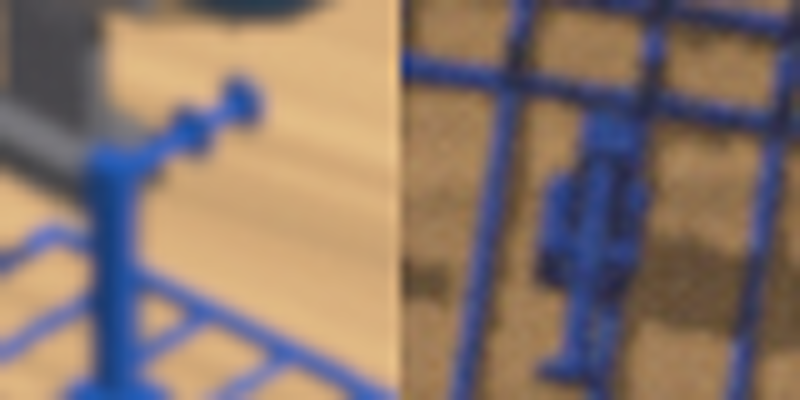

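Scene crop: head at (240,102), collar at (192,130) and post top at (113,160). Top crop: head at (565,372), collar at (590,265) and post top at (610,138). Against the projected model this puts the pin at about 135–138 mm, with rack x off by up to about +2 mm. Next I'll bring the upper jaw over the pin, shift +1.5 mm in x, and feel downwards.

Emit:
drive_tool:
  rows: [4,0.5,0,0,12,1,0,0,21,1.5,0,0,30,1.5,0,0,38,1.5,0,0,43,1.5,2,0,45,1.5,6,0,45,1.5,10,0,45,1.5,13,0,45,1.5,13,0]

```text
clock: 9.15
position: [0.512, -0.2264, 0.178]
tool_rot: [-3.141, 0.0, 1.391]
force: [0.5, -0.2, -0.9]
grip_width: 0.0118
```

```bash
python3 - <<'E'
from h import *
S=grab('scene'); handle(S); go(500,-200,178,79.7)
cv2.imwrite('pics/n5.png',cv2.resize(S['pixels'][180:240,220:280,::-1],None,fx=9,fy=9,interpolation=cv2.INTER_CUBIC))
E
```

```text
tcp rack [  1.6 -30.1 178.2] underside est 64.8
0 22 73 x [-15.3   3.5  14.9  19.2  23.5] y [-63.  -60.1  -6.9   5.    6.3] h [ 0.4 21.9]
30 66 54 x [-7.2  4.1  6.1  8.  11.7] y [-59.9 -55.5 -36.1  -7.8   5.3] h [30.7 65.8]
66 84 54 x [-10.7  -0.9   4.8   6.5  14.6] y [-54.7 -52.3 -34.5   9.3  10.6] h [66.2 83.7]
84 100 57 x [-1.6  4.3  7.1  8.6 11.6] y [-53.7 -52.1 -14.8  10.2  12.4] h [84.9 99.6]
t 9.2 p [ 512.  -226.4  178.2] rot [-3.1414e+00  1.0000e-04  1.3908e+00] F [-0.49  0.39 -1.8 ] w 0.0117 q [-0.06  0.54  0.52  1.85 -0.35  0.85  0.45]
shift mm [ 23.8 -16.6   0.2] turn -0.0002
```

View pics/n5.png

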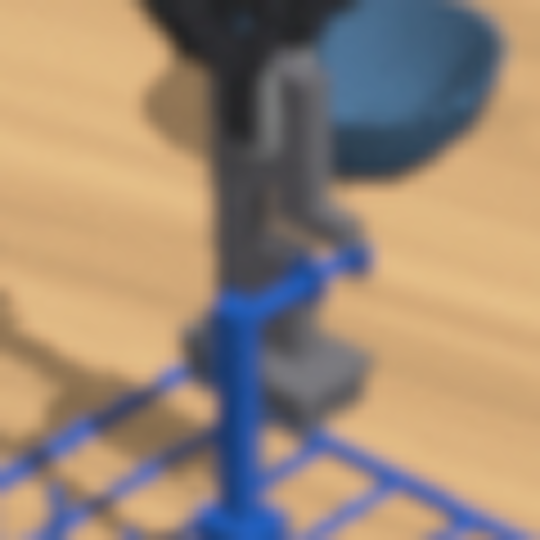

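The jaw tip is at about (350,235), right above the pin between head (362,258) and collar (312,282). I'll check it against a projection.

```bash
python3 - <<'E'
from h import *
S=load('scene'); c,s=np.cos(YR),np.sin(YR); R=np.array([[c,-s,0],[s,c,0],[0,0,1]])
pr=lambda q:((proj(S,(np.array(q,float)@R.T+O)/1000)+.5-(220,180))*9).round(0).tolist()
u=64.8;X,Y=1.6,-30.1
print('jaw tip',pr([[X+6,Y+42,u+82],[X-6,Y+42,u+82],[X+6,Y+42,u+94],[X-6,Y+42,u+94]]))
print('block bottom corner +x+y, +x-y, -x+y',pr([[X+20,Y+35,u],[X+20,Y-35,u],[X-20,Y+35,u]]))
print('block top',pr([[X+20,Y+35,u+22],[X-20,Y+35,u+22]]))
print('head, collar, barcorners',pr([[-13,0,138],[12.5,0,138],[58,8,148],[58,-8,148],[46,8,148]]))
print('socket top corners',pr([[65,15,50],[65,-15,50],[39,15,50]]))
E
```

```text
jaw tip [[345.0, 257.0], [367.0, 244.0], [345.0, 230.0], [367.0, 217.0]]
block bottom corner +x+y, +x-y, -x+y [[310.0, 446.0], [178.0, 378.0], [379.0, 401.0]]
block top [[309.0, 399.0], [379.0, 354.0]]
head, collar, barcorners [[359.0, 244.0], [313.0, 271.0], [245.0, 307.0], [214.0, 291.0], [268.0, 293.0]]
socket top corners [[252.0, 538.0], [195.0, 507.0], [299.0, 507.0]]
```

Emit:
drive_tool:
  rows: [0,0,0.5,0,0,0,1,0,0,0,1.5,0,0,0,2,0,0,0,2.5,0,0,0,3,0,0,0,3,0,0,0,3,0,0,0,3,0,0,0,3,0]

```text
clock: 10.45
position: [0.5122, -0.2262, 0.1753]
tool_rot: [3.142, 0.0, 1.391]
force: [0.9, -0.6, -0.6]
grip_width: 0.0117
```

Emit:
drive_tool:
  rows: [0,0,0.3,0,0,0,0.6,0,0,0,0.9,0,0,0,1.2,0,0,0,1.5,0,0,0,1.5,0,0,0,1.5,0,0,0,1.5,0,0,0,1.5,0,0,0,1.5,0]

```text
clock: 11.7
position: [0.5121, -0.2262, 0.1738]
tool_rot: [-3.142, 0.0, 1.391]
force: [-0.2, 0.0, -0.8]
grip_width: 0.0114
```

Emit:
drive_tool:
  rows: [0,0,0.3,0,0,0,0.6,0,0,0,0.9,0,0,0,1.2,0,0,0,1.5,0,0,0,1.5,0,0,0,1.5,0,0,0,1.5,0,0,0,1.5,0,0,0,1.5,0]

```text
clock: 12.95
position: [0.5122, -0.2262, 0.1723]
tool_rot: [3.142, 0.0, 1.391]
force: [0.2, 0.4, -2.1]
grip_width: 0.0115
```

Emit:
drive_tool:
  rows: [0,0,0.3,0,0,0,0.6,0,0,0,0.9,0,0,0,1.2,0,0,0,1.5,0,0,0,1.5,0,0,0,1.5,0,0,0,1.5,0,0,0,1.5,0,0,0,1.5,0]

```text
clock: 14.2
position: [0.5122, -0.2262, 0.1708]
tool_rot: [3.142, 0.0, 1.391]
force: [-0.6, 0.7, -0.6]
grip_width: 0.0116
```

Emit:
drive_tool:
  rows: [0,0,0.3,0,0,0,0.6,0,0,0,0.9,0,0,0,1.2,0,0,0,1.5,0,0,0,1.5,0,0,0,1.5,0,0,0,1.5,0,0,0,1.5,0,0,0,1.5,0]

```text
clock: 15.45
position: [0.5123, -0.2263, 0.1697]
tool_rot: [3.141, -0.0, 1.391]
force: [-2.0, -0.5, 7.2]
grip_width: 0.0116
```

```bash
python3 - <<'E'
from h import *
for i in range(4): S=grab('scene'); print(np.round(bot.observe()['force'],2))
cv2.imwrite('pics/n6.png',cv2.resize(S['pixels'][195:235,235:275,::-1],None,fx=14,fy=14,interpolation=cv2.INTER_CUBIC))
E
```

```text
[-2.18  0.65  7.22]
[-1.9  -0.08  7.36]
[-1.61 -0.4   7.6 ]
[-1.83  0.01  7.45]
```

View pics/n6.png

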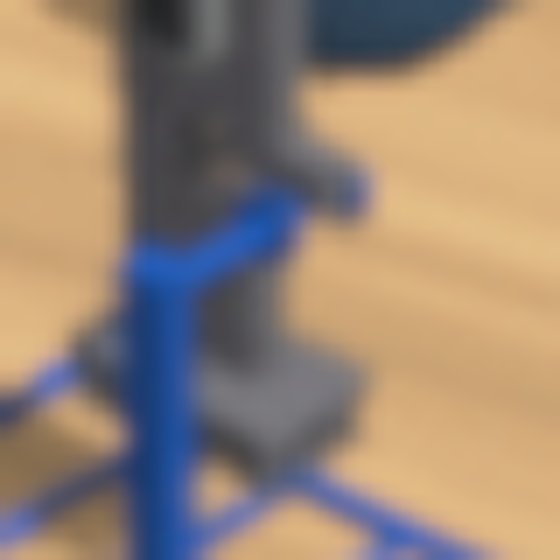

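The jaw tip covers the pin between the head (350,190), behind it, and the collar (280,220). Touch is 8.5 N, at TCP z ≈ 170, so the pin axis is about 135 mm up. I'll lift 2.6 mm to centre the slot and then slide in.

Emit:
drive_tool:
  rows: [0,0,-0.7,0,0,0,-1.6,0,0,0,-2.6,0,0,0,-2.6,0,3,0,-2.6,0,8,0,-2.6,0,13,0,-2.6,0,18,0,-2.6,0,21,0,-2.6,0,22,0,-2.6,0]

```text
clock: 16.9
position: [0.5161, -0.2043, 0.1719]
tool_rot: [3.142, 0.0, 1.391]
force: [-0.2, -0.8, -0.6]
grip_width: 0.0116
```

Emit:
drive_tool:
  rows: [0.5,0,0,0,1,0,0,0,1.5,0,0,0,2,0,0,0,2.5,0,0,0,3,0,0,0,3.5,0,0,0,4,0,0,0,4,0,0,0,4,0,0,0]

```text
clock: 18.15
position: [0.5168, -0.2006, 0.1719]
tool_rot: [3.142, 0.0, 1.391]
force: [0.1, 0.3, -0.9]
grip_width: 0.0115
```

```bash
python3 - <<'E'
from h import *
for i in range(3): S=grab('scene'); print(np.round(bot.observe()['force'],2))
handle(S)
E
```

```text
[ 0.35 -0.21 -1.56]
[ 0.03 -0.02 -0.93]
[-0.03 -0.53 -1.79]
tcp rack [  1.7  -3.9 171.9] underside est 58.5
0 22 88 x [-14.2   6.1  15.   20.2  23.9] y [-17.  -13.4  16.3  30.5  32.1] h [ 1.6 21.8]
30 66 72 x [ 0.4  5.5  6.8  8.9 12. ] y [-27.8 -24.7   0.2  14.2  15.3] h [30.4 64.8]
66 84 26 x [-4.7  3.   5.8  8.8 17.2] y [-25.9 -23.3  -9.7  15.5  17.3] h [67.6 83.7]
84 100 55 x [-3.   4.8  6.8  8.  10.6] y [-22.7 -19.8  13.3  34.9  37.4] h [85.1 99.7]
```

Emit:
drive_tool:
  rows: [0.3,0,0,0,0.6,0,0,0,0.9,0,0,0,1.2,0,0,0,1.5,0,0,0,1.8,0,0,0,2,0,0,0,2,0,0,0,2,0,0,0,2,0,0,0]

```text
clock: 19.55
position: [0.5171, -0.1986, 0.1719]
tool_rot: [-3.142, 0.0, 1.391]
force: [0.2, 1.5, -1.5]
grip_width: 0.0118
```

Emit:
drive_tool:
  rows: [0.3,0,0,0,0.6,0,0,0,0.9,0,0,0,1.2,0,0,0,1.5,0,0,0,1.5,0,0,0,1.5,0,0,0,1.5,0,0,0,1.5,0,0,0,1.5,0,0,0]

```text
clock: 20.8
position: [0.5174, -0.1971, 0.1719]
tool_rot: [3.142, 0.0, 1.391]
force: [0.3, 0.1, -1.2]
grip_width: 0.0115
```

Emit:
drive_tool:
  rows: [0.3,0,0,0,0.6,0,0,0,0.9,0,0,0,1.2,0,0,0,1.5,0,0,0,1.5,0,0,0,1.5,0,0,0,1.5,0,0,0,1.5,0,0,0,1.5,0,0,0]

```text
clock: 22.05
position: [0.5177, -0.1957, 0.1719]
tool_rot: [-3.142, 0.0, 1.391]
force: [0.3, -0.5, -0.8]
grip_width: 0.0119
```

Emit:
drive_tool:
  rows: [0.3,0,0,0,0.6,0,0,0,0.9,0,0,0,1.2,0,0,0,1.5,0,0,0,1.5,0,0,0,1.5,0,0,0,1.5,0,0,0,1.5,0,0,0,1.5,0,0,0]

```text
clock: 23.3
position: [0.518, -0.1942, 0.1719]
tool_rot: [3.142, 0.0, 1.391]
force: [0.5, 0.2, -1.0]
grip_width: 0.0117
```

Emit:
drive_tool:
  rows: [0.3,0,0,0,0.6,0,0,0,0.9,0,0,0,1.2,0,0,0,1.5,0,0,0,1.5,0,0,0,1.5,0,0,0,1.5,0,0,0,1.5,0,0,0,1.5,0,0,0]

```text
clock: 24.55
position: [0.5182, -0.1928, 0.1719]
tool_rot: [3.142, 0.0, 1.391]
force: [0.4, -3.4, -2.4]
grip_width: 0.0112
```

Emit:
drive_tool:
  rows: [-0.8,0,0,0,-1.6,0,0,0,-2.3,0,0,0,-2.3,0,0.5,0,-2.3,0,1,0,-2.3,0,1.5,0,-2.3,0,2,0,-2.3,0,2.5,0,-2.3,0,3,0,-2.3,0,3,0]

```text
clock: 25.8
position: [0.5178, -0.195, 0.1688]
tool_rot: [-3.141, 0.0, 1.391]
force: [-0.3, -0.3, -1.2]
grip_width: 0.0116
```

Force-free below the earlier contact height, so the pin is in the notch. I'll lower further.

Emit:
drive_tool:
  rows: [0,0,1,0,0,0,2,0,0,0,3,0,0,0,4,0,0,0,5,0,0,0,6,0,0,0,7,0,0,0,8,0,0,0,8.5,0,0,0,8.5,0]

```text
clock: 27.05
position: [0.5178, -0.195, 0.1604]
tool_rot: [-3.142, -0.0, 1.391]
force: [-0.4, -0.5, -1.5]
grip_width: 0.0117
```

Emit:
drive_tool:
  rows: [0,0,0.2,0,0,0,0.4,0,0,0,0.6,0,0,0,0.8,0,0,0,1,0,0,0,1.2,0,0,0,1.4,0,0,0,1.4,0,0,0,1.4,0,0,0,1.4,0]

```text
clock: 28.3
position: [0.5178, -0.195, 0.159]
tool_rot: [-3.142, 0.0, 1.391]
force: [-0.1, 0.2, -0.8]
grip_width: 0.0115
```

Emit:
drive_tool:
  rows: [0,0,0.2,0,0,0,0.4,0,0,0,0.6,0,0,0,0.8,0,0,0,1,0,0,0,1,0,0,0,1,0,0,0,1,0,0,0,1,0,0,0,1,0]

```text
clock: 29.55
position: [0.5178, -0.195, 0.158]
tool_rot: [3.142, 0.0, 1.391]
force: [-0.7, 0.3, -0.5]
grip_width: 0.0117
```

Emit:
drive_tool:
  rows: [0,0,0.2,0,0,0,0.4,0,0,0,0.6,0,0,0,0.7,0,0,0,0.7,0,0,0,0.7,0,0,0,0.7,0,0,0,0.7,0,0,0,0.7,0,0,0,0.7,0]

```text
clock: 30.8
position: [0.5179, -0.1951, 0.1577]
tool_rot: [3.141, -0.0, 1.391]
force: [-3.0, 1.6, 9.0]
grip_width: 0.0117
```

```bash
python3 - <<'E'
from h import *
for i in range(3): S=grab('scene'); print(np.round(bot.observe()['force'],2))
handle(S)
cv2.imwrite('pics/n7.png',cv2.resize(S['pixels'][185:240,225:280,::-1],None,fx=10,fy=10,interpolation=cv2.INTER_CUBIC))
E
```

```text
[-2.9   1.43  9.22]
[-2.04  0.39  9.58]
[-2.84  0.48  9.68]
tcp rack [  1.8   1.8 157.7] underside est 44.3
0 22 99 x [-9.7  4.8 15.5 19.8 25. ] y [-30.6 -16.   17.8  36.   38.1] h [ 1.6 21.8]
30 66 96 x [-1.3  5.4  7.4  9.3 12.6] y [-22.8 -19.6   2.5  21.3  22.5] h [31.  64.9]
66 84 24 x [-3.1  1.2  4.9  7.1 11.2] y [-12.2  -6.5   8.9  21.1  21.9] h [66.2 80.4]
84 100 47 x [-2.8  5.8  7.3  8.8 14.1] y [-19.5 -17.6  20.3  40.7  44.2] h [84.6 99.7]
```

View pics/n7.png

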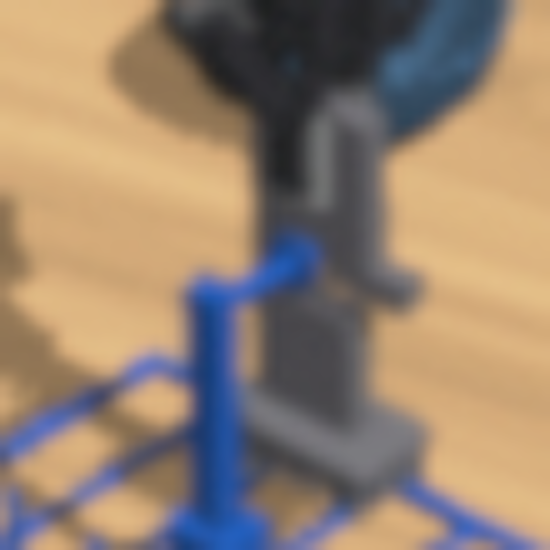

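The pin enters the handle above the slot's level run, with the collar at (295,258) in front of the plate and the brush upright. So it is seated, with 10 N of contact. I'll ease up 0.6 mm, then release and retreat upwards.

Emit:
drive_tool:
  rows: [0,0,-0.2,0,0,0,-0.4,0,0,0,-0.6,0,0,0,-0.6,0,0,0,-0.6,0,0,0,-0.6,0,0,0,-0.6,0,0,0,-0.6,0,0,0,-0.6,0,0,0,-0.6,0]

```text
clock: 32.2
position: [0.5178, -0.195, 0.1579]
tool_rot: [3.142, 0.0, 1.391]
force: [-1.4, 0.0, 2.8]
grip_width: 0.0117
```

Emit:
drive_tool:
  rows: [0,0,0,0,0,0,0,0,0,0,0,0,0,0,0,0,0,0,0,0,0,0,0,0,0,0,0,0,0,0,0,0,0,0,0,0,0,0,0,0]
  jaw: 0.5

```text
clock: 33.45
position: [0.5178, -0.195, 0.1579]
tool_rot: [3.142, 0.0, 1.391]
force: [-0.7, 0.4, -0.6]
grip_width: 0.0425
```

Emit:
drive_tool:
  rows: [0,0,-3,0,0,0,-10,0,0,0,-20,0,0,0,-35,0,0,0,-55,0,0,0,-75,0,0,0,-95,0,0,0,-110,0,0,0,-118,0,0,0,-120,0]

```text
clock: 34.7
position: [0.5179, -0.1949, 0.2782]
tool_rot: [3.141, -0.0, 1.391]
force: [-0.1, 0.7, -0.0]
grip_width: 0.0425
```

```bash
python3 - <<'E'
from h import *
S=grab('scene')
cv2.imwrite('pics/n8.png',cv2.resize(S['pixels'][170:245,215:290,::-1],None,fx=7,fy=7,interpolation=cv2.INTER_CUBIC))
go(500,-200,300,80)
P=rk(cloud(S)); px=S['pixels'].astype(int); sat=px.max(2)-px.min(2)
Q=P[(sat<30)&(abs(P[...,0])<30)&(abs(P[...,1])<50)&(P[...,2]>35)&(P[...,2]<215)]
for lo in range(40,210,20):
    k=Q[(Q[:,2]>=lo)&(Q[:,2]<lo+20)]
    if len(k): print(lo,len(k),'x',np.percentile(k[:,0],[5,50,95]).round(1),'y',np.percentile(k[:,1],[2,50,98]).round(1),'zmax',k[:,2].max().round(1))
E
```

```text
t 34.75 p [ 517.8 -194.9  278. ] rot [-3.1415 -0.      1.3912] F [-0.02 -0.36  0.8 ] w 0.0425 q [-0.18  0.41  0.59  1.76 -0.26  1.05  0.33]
shift mm [ -8.1 -16.6 -22. ] turn -0.005
40 42 x [-7.1 17.5 21.6] y [-17.2  16.9  35.2] zmax 59.9
60 123 x [-7.   9.4 23.1] y [-22.2  14.6  38.7] zmax 79.9
80 51 x [ 1.3  6.7 10.2] y [-21.8   3.3  20.4] zmax 99.3
100 51 x [-0.6  6.  10.9] y [-19.6   6.8  20.7] zmax 117.3
120 38 x [ 2.9  7.3 10.6] y [-20.3  26.6  45.3] zmax 139.7
140 61 x [ 3.3  7.  11. ] y [-20.7   7.3  32.3] zmax 159.9
160 67 x [ 3.3  6.9 10.7] y [-22.5   5.7  28. ] zmax 179.9
180 78 x [-2.   5.7 11.2] y [-23.9   4.1  29.7] zmax 197.4
```

View pics/n8.png

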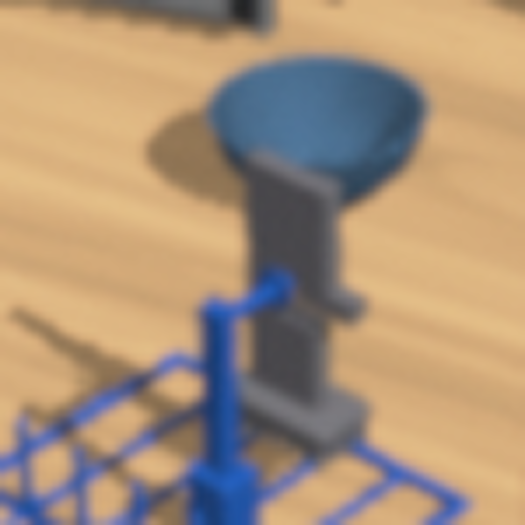

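The brush hangs upright on the pin, free of the fingers. A last stillness check, then I'll hand in.

```bash
python3 - <<'E'
from h import *
A=load('scene')
for i in range(8): B=grab('scene')
d=abs(A['pixels'].astype(int)-B['pixels'])[185:235,245:272].max(2); print('diff',d.mean(),np.percentile(d,99))
print(bot.observe()['clock'],bot.job_done())
E
```

```text
diff 0.9481481481481482 2.0
the job is handed in; nothing more can be done
35.15 None
```

The slotted brush is hanging upright in its notch on the rack's pin, and I handed the job in at 35.15 s of the 51 s allowed. The hand-in gives no verdict.

**What I did**
- I gripped the slotted brush on the plain top part of its handle and carried it round to the open side of the pin.
- I let the upper jaw down until it touched the pin at about 8.5 N. That put the pin's axis at about 135 mm above the counter.
- I slid the slot on until the pin met its inner end at about 3.5 N, and backed off 2.3 mm.
- I lowered the brush until the notch's ceiling rested on the pin. I eased off, opened the fingers and lifted them 120 mm clear.

**What the last checks showed**
- **Forces:** the highest reading while pressing on the pin was about 11 N, against the 18 N limit. I only read forces at the end of each move, so a short peak in between could have gone unseen.
- **Release:** after letting go, the wrist force was back to noise level.
- **Picture:** the last view shows the brush upright, with its plate between the head and the collar.
- **Stillness:** pictures 0.4 s apart were identical to within noise.

**What disagreed**
- The cameras' depth put the pin about 138–140 mm up, while touch gave about 135 mm. I used the touch value.
- The scene camera's positions were off by about 3 mm, so I took the final sideways fit from touch.
- I did not measure again where the other brush and the other things on the counter stand. The arm's path stayed clear of them.

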